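Set the engine's fuel and choke levers for a cold start

TASK

The small engine on the bench has been serviced and is about to be started cold. With your fingertips, push the red fuel lever right across to the other end of its slot (open), and push the yellow choke lever from run past its half-choke notch all the way to the other end of its slot (full choke), so that both stay there. Only push them: do not pinch or force the levers, do not shift the throttle lever (black ball), and leave everything else on the bench where it is.

Things in the scene. Friction and masses are not known exactly. Their poses are not given: they have to be found in the camera images.
- engine: Single-cylinder engine, bolted down. Origin: on the bench top under its middle. x' runs along the crankshaft: +x' to the orange fan shroud (away from the robot), -x' to the bare output shaft; -y' is the control side. Beside the control deck stand, in mm: air cleaner x' -192 to -64, y' over -60, 311 high; fuel tank x' -65 to 155, y' over -18, 353 high; shroud x' 105 to 190, y' over -93, 265 high.
- deck (a point): Middle of the level top of the black control housing, 160 mm above the bench, at engine x' 0, y' -172 mm. The deck is 270 mm along x' and 136 mm along y'; axes as the engine's. Levers stick up through slots along x', middles at engine (x', y') in mm: choke (45, -145), fuel (0, -200), throttle (-85, -140). Only the levers and a loose socket stand on it.
- choke (a joint): Yellow choke lever, rad. 0 run, leaning 0.35 to +x'; 0.35 half choke, upright, held by a spring notch; 0.70 full choke, the stop, leaning 0.35 to -x'. Push towards -x'; the grip travels 58 mm. About 8 to 12 N at the grip to leave run, then 6 to 9 N to leave half choke; past each ridge (about 0.18 and 0.53) it snaps on by itself to the next place and stays.
- choke_grip (a point): Centre of the yellow choke grip: 16 mm (along the travel) x 20 mm (across) x 28 mm high, on a thin steel blade. It is 85 mm from the lever's pivot, which lies in the housing at engine x' 45, y' -145, 105 mm above the bench; upright, the centre is 30 mm above the deck, at the ends of the swing 25 mm.
- fuel (a joint): Red fuel lever, rad. 0 shut, leaning 0.35 from upright to -x'; 0.70 open, the stop, leaning 0.35 to +x'. Push towards +x'; the grip travels up to 58 mm. It may start up to 0.15 off shut. Plain friction, no notch: about 3 to 7 N at the grip at an easy pace; it stays where it is left.
- fuel_grip (a point): Centre of the red fuel grip: 16 mm (along the travel) x 20 mm (across) x 28 mm high, on a thin steel blade. It is 85 mm from the lever's pivot, which lies in the housing at engine x' 0, y' -200, 105 mm above the bench; upright, the centre is 30 mm above the deck, at the ends of the swing 25 mm.
- throttle_grip (a point): Centre of the throttle lever's black ball, 22 mm across; not to be moved. It swings along x' like the others, held by friction.
- socket: Loose steel socket, 23 mm across and 50 mm tall, standing on the deck at about x' 95 to 118, y' -215 to -200 mm. Origin under its centre. Not to be disturbed.
- spray_can: Loose white and blue spray can with a white cap, 53 mm across and 164 mm tall, standing on the bench just off the control side. Origin under its centre. Not to be disturbed.
- air_filter: Loose pleated air filter with an orange rim, 250 x 95 x 56 mm, lying on the bench. Origin under its centre. Not to be disturbed.
- wrench: Loose steel wrench, 190 mm long, lying flat on the bench. Not to be disturbed.
- screwdriver: Loose screwdriver, 210 mm long, lying on the bench. Not to be disturbed.
- plug_box: Loose cardboard spark plug box, 85 x 27 x 27 mm, on the bench. Origin under its centre. Not to be disturbed.
- oil_bottle: Loose grey oil bottle, 72 mm across and 198 mm tall, standing on the bench near the vice. Origin under its centre. Not to be disturbed.

How it is judged:
By the outcome, as a careful person would: the job done as asked, in the order asked, and still so for the second after the job is handed in, with the robot touching nothing.
It also fails if it takes over 58 s, if anything falls off the work surface, if the arm or the gripper's body presses on something with over 40 N, if the wrist force passes 120 N, or if a joint passes its speed limit or range.

ROBOT

A 7-joint arm with a two-finger parallel gripper is mounted at the origin on the work surface. World frame = base frame: x ahead of the robot, y to its left, z up, the work surface at z = 0. Lengths are in m, angles in rad, forces in N, time in s.
With the tool pointing down it reaches from about 0.4 to 0.85 m from the base axis. Payload 10.4 kg.
Tool frame: the origin (TCP) lies between the finger pads; the fingertips stand 11 mm ahead of it and the grasp point (between the pads) lies 8 mm behind it (r.tcp_to_tips is the distance from the TCP to the fingertips, in m); z points along the fingers, y is the line along which they close (so a half turn about z gives the same grasp; the last joint's range is limited). The gripper opens to 87 mm and grips with 3 to 60 N. Pads are 19 mm wide; open, the fingers measure 117 mm over their backs; the gripper's body (75 mm by 190 mm) begins 51 mm behind the grasp point.
Start: joints at [1.18, 0.332, -0.065, 1.46, 0.022, 1.35, -0.088], TCP at [0.225, -0.583, 0.196] pointing down, gripper open.
Joint ranges: [-2.6, 2.6], [-0.5, 2.12], [-1.47, 1.34], [0.16, 2.42], [-1.27, 4.41], [0.06, 2.06], [-2.6, 2.6]. Speed limits (rad/s): [2.22, 2.22, 2.79, 2.79, 3.14, 3.14, 3.14].

INTERFACE

Orientations are given as a unit quaternion [x, y, z, w].
In Python, from bench import r gives the robot as it stands. The module is installed in compiled form; this text tells all that it offers.
- The arm moves only by the shell command python3 -m crank 'ROWS' [FORCE]. ROWS is JSON, a list of rows, each an object of numbers: "claw": the closure, from -1 (fully open) to 1 (shut); "dx", "dy", "dz": the shift along the tool's x, y, z each as a share of 3 cm, from -1 to 1; "ax", "ay", "az": the turn, a rotation vector about the tool's x, y, z each as a share of 6 degrees, from -1 to 1. A call has 1 to 8 rows; each row shifts and turns the commanded pose from where the row before left it, along the tool's axes as they then stand; what a row does not reach is not made up. A row lasts 1/12 s, in which the tool goes at most 41.7 mm and 7.16 degrees, less where a joint would pass 70% of its speed; a pose out of reach is approached as far as the arm can. A call with a number of a shift or a turn outside -1 to 1 is refused whole. A call with a gripper value outside its range is refused whole. The fingers move at their own pace and stop on an object; FORCE is the grip in N (left out, the last holds). Time passes only in rows, so rows that do not move let the fingers close. It gives the time, the measured TCP pose, the force, the opening and the grip force at its end, in the units of the state.
- r.read_state(): the state, without advancing time (a new reading comes with each control period).
- r.camera(name): name is "scene" or "top" or "wrist"; returns a dict with "color" (400x640x3 uint8, red, green, blue), "mtx" (3x3 intrinsics, pixels), "R" (3x3) and "t" (3): a world point X has camera coordinates R X + t; the wrist camera has in their place "hand_eye" (4x4, takes a point from camera to tool coordinates, whose origin is the TCP and whose axes are the flange's). Camera axes: x right, y down, z forward; pixel columns grow to the right and rows downward; lengths in m; the calibration is good to about 2 mm. A picture is of the moment at which its call begins: read the wrist's pose just before it. There is no depth.
- r.close_job(): hands the job in; it is judged then, once.
The state is a dict: "time": time; "joint_positions": joint angles; "joint_vel": joint speeds; "joint_torque": joint torques, N m; "ee_pos": TCP position; "eef_rot": TCP orientation; "ft_force": force on the tool from outside, world axes, zero at the start; "torque": the same for the moment, N m; "width": finger opening in m; "grip_force": force on a finger pad.
Only numpy, scipy, OpenCV 4.12 (cv2) and the standard library are available. Lean on these libraries where they do the work, as an engineer would, in place of code of your own. Each camera call takes 0.05 s, during which the arm holds its last target. There are 200 camera calls.

## Working session

There is one attempt and no reset: what is moved stays moved. The work goes in short steps, Python scripts to look and compute and a shell command to move; the robot and the scene stay as the last step left them, time stands still between calls to the robot, and variables do not carry over. Pictures are saved under pics/ and viewed, at most 10 in all, crops included, and the job is handed in when it is done.

```bash
mkdir -p pics; cat > h.py <<'E'
import numpy as np, cv2
from bench import r
from scipy.spatial.transform import Rotation as Ro
def snap(name,out=None,crop=None,scale=1):
    s=r.read_state(); c=r.camera(name); im=c["color"][:,:,::-1]
    if out:
        if crop: im=im[crop[1]:crop[3],crop[0]:crop[2]]
        cv2.imwrite("pics/"+out,cv2.resize(im,None,fx=scale,fy=scale,interpolation=cv2.INTER_CUBIC))
    if name=="wrist":
        T=np.eye(4);T[:3,:3]=Ro.from_quat(s["eef_rot"]).as_matrix();T[:3,3]=s["ee_pos"]
        M=np.linalg.inv(T@c["hand_eye"]); c["R"]=M[:3,:3];c["t"]=M[:3,3]
    return s,c
def ray(c,u,v):
    d=c["R"].T@np.linalg.inv(c["mtx"])@[u,v,1]; return -c["R"].T@c["t"],d
def atz(c,u,v,z):
    o,d=ray(c,u,v); return o+d*(z-o[2])/d[2]
def proj(c,X):
    p=(c["R"]@np.array(X).T).T+c["t"]; p=p@c["mtx"].T; return p[...,:2]/p[...,2:]
E
python3 - <<'E'
from h import *
import pickle
s,c=snap("top","top.png",scale=1.25); s2,c2=snap("scene","scene.png",scale=1.25)
pickle.dump((c,c2),open("cams.pkl","wb"))
print(s)
for k in (c,c2): print((-k["R"].T@k["t"]).round(3),k["mtx"].round(1).tolist(),k["R"].round(3).tolist())
E
```

```text
{'time': 0.0, 'joint_positions': array([ 1.18039828,  0.33285195, -0.06470459,  1.46094587,  0.02162545,
        1.34987753, -0.08851035]), 'joint_vel': array([-0.00069553,  0.00142055, -0.00140564,  0.00017825,  0.00117314,
        0.00124396,  0.00021134]), 'joint_torque': array([-1.34757254e-03, -6.23265481e+01,  2.39233766e-02, -3.89903283e+01,
       -6.13787281e-02,  3.97756754e-02,  1.17194736e-04]), 'ee_pos': array([ 0.22456291, -0.5828158 ,  0.19526424]), 'eef_rot': array([ 9.83136049e-01,  1.82874352e-01, -1.69503842e-04, -6.72116622e-04]), 'ft_force': array([ 0.71649428, -0.42588315,  0.41298997]), 'torque': array([ 0.02756928,  0.0036865 , -0.00498381]), 'grip_force': 0.0, 'width': 0.08716779747798328}
[ 0.354 -0.147  1.601] [[483.0, 0.0, 315.5], [0.0, 483.0, 204.8], [0.0, 0.0, 1.0]] [[-0.016, -1.0, -0.024], [-0.992, 0.018, -0.128], [0.129, 0.022, -0.991]]
[1.032 0.369 0.892] [[401.4, 0.0, 315.9], [0.0, 401.4, 195.3], [0.0, 0.0, 1.0]] [[-0.721, 0.693, -0.006], [0.509, 0.523, -0.684], [-0.471, -0.496, -0.73]]
```

View pics/top.png

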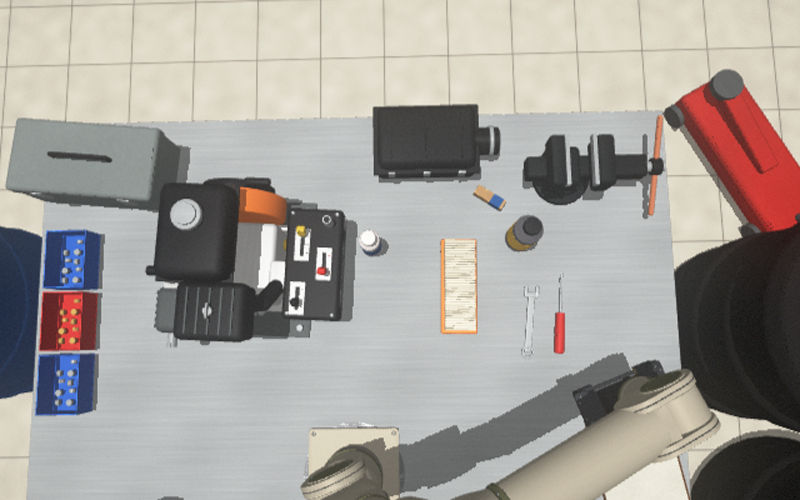

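View pics/scene.png

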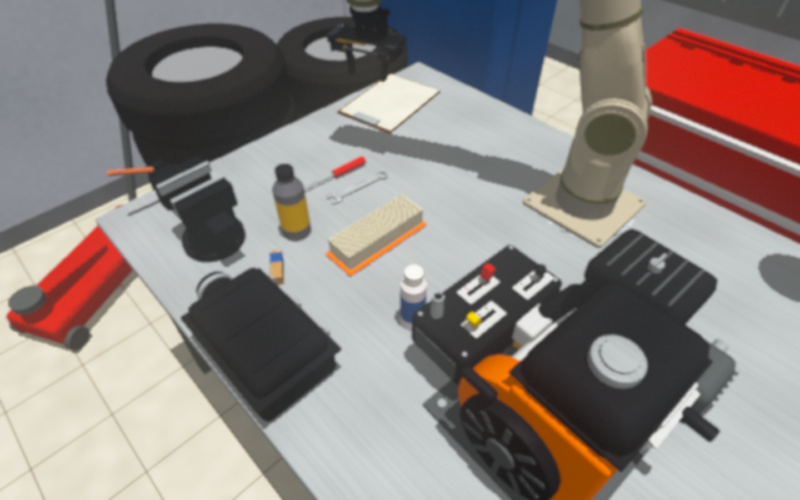

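The top view shows the engine on the left with its deck corners at about (289,208), (342,210), (337,320) and (284,318). The choke is at (301,231), fuel at (321,270), throttle at (296,299), socket at (328,219) and can at (371,243). I'll enlarge that area.

```bash
python3 - <<'E'
from h import *
s,c=snap("top","top2.png",(215,150,325,270),5)
E
```

```text
(no output)
```

View pics/top2.png

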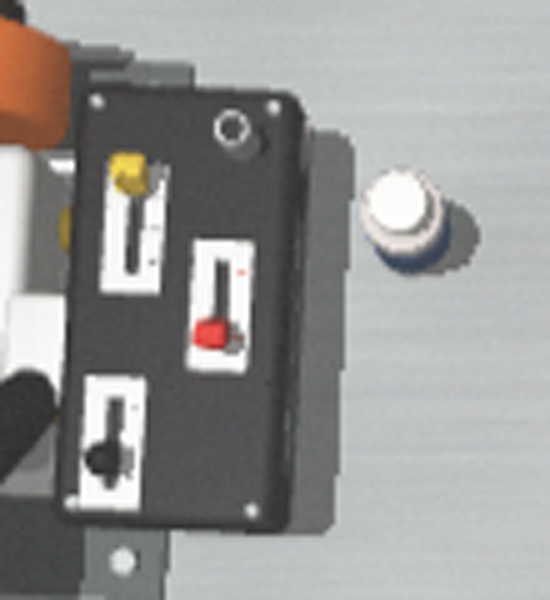

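The crop shows the slot plates at choke (133,230), fuel (219,305) and throttle (113,441). The screws are at (97,101), (274,107), (251,510) and (71,502). The yellow grip is at (130,173), red at (211,333), the black ball at (104,457), the socket top at (232,127) and the can cap at (398,200).

```bash
cat > fit.py <<'E'
from h import *
import pickle
c=pickle.load(open("cams.pkl","rb"))[0]
P=lambda u,v,z: atz(c,215+(u+.5)/5-.5,150+(v+.5)/5-.5,z)
pts=[P(133,230,.16),P(219,305,.16),P(113,441,.16),P(173,305,.16)]
E=np.array([[45,-145],[0,-200],[-85,-140],[0,-172]])/1000
W=np.array(pts)[:,:2]
a=E-E.mean(0);b=W-W.mean(0)
th=np.arctan2((a[:,0]*b[:,1]-a[:,1]*b[:,0]).sum(),(a*b).sum())
Rm=np.array([[np.cos(th),-np.sin(th)],[np.sin(th),np.cos(th)]])
t=W.mean(0)-Rm@E.mean(0)
e2w=lambda x,y:Rm@[x,y]+t
w2e=lambda p:Rm.T@(np.array(p)[:2]-t)
E
python3 - <<'E'
from fit import *
print(th,t,(W-(E@Rm.T+t)).round(4).tolist(), (np.linalg.norm(b)/np.linalg.norm(a)))
for n,u,v,z in [("choke",130,170,.199),("fuel",211,331,.199),("thr",104,457,.19),("sock",232,127,.21),("can",398,200,.164),("s1",97,101,.16),("s3",251,510,.16)]:
    p=P(u,v,z);print(n,p.round(3),w2e(p).round(4))
E
```

```text
-0.05113151571721024 [0.53633982 0.25609173] [[-0.0008, -0.0001], [0.0003, 0.0003], [0.0012, -0.0003], [-0.0007, 0.0001]] 0.9855101961665351
choke [0.603 0.104 0.199] [ 0.0744 -0.1486]
fuel [0.506 0.056 0.199] [-0.0196 -0.2015]
thr [0.434 0.12  0.19 ] [-0.0949 -0.1411]
sock [0.625 0.042 0.21 ] [ 0.1    -0.2094]
can [ 0.588 -0.052  0.164] [ 0.067  -0.3053]
s1 [0.653 0.131 0.16 ] [ 0.1229 -0.1187]
s3 [0.403 0.038 0.16 ] [-0.122  -0.2251]
```

The plan is to use shut fingers with the closing line along x', so the body clears the shroud. I'll raise and turn first.

```bash
python3 -m crank '[{"claw":1,"dz":-0.8,"az":-1},{"claw":1,"dz":-0.8,"az":-1},{"claw":1,"dz":-0.8,"az":-1},{"claw":1,"dz":-0.8,"az":-1},{"claw":1,"dz":-0.8,"az":-1},{"claw":1,"dz":-0.5,"az":-1},{"claw":1,"az":-1},{"claw":1,"az":-1}]' 10
python3 -m crank '[{"claw":1,"az":-1},{"claw":1,"az":-1},{"claw":1,"az":-1},{"claw":1},{"claw":1}]'
cat > to.py <<'E'
from fit import *
import sys
# target engine x',y' mm and z of tips mm -> rows of shift in tool axes (units of 3cm), yaw error
x,y,z=[float(v)/1000 for v in sys.argv[1:4]]
s=r.read_state();R=Ro.from_quat(s["eef_rot"]).as_matrix();p=s["ee_pos"]
tip=p+R[:,2]*r.tcp_to_tips
g=np.array([*e2w(x,y),z]);d=R.T@(g-tip)/.03
ex=np.array([*Rm[:,0],0]);G=np.c_[-np.cross([0,0,1],ex)*-1,ex,[0,0,-1]]
G=np.c_[np.cross(ex,[0,0,-1]),ex,[0,0,-1]]
print("t",round(s["time"],2),"tip_e",(w2e(tip)*1000).round(1),"z",round(tip[2]*1000,1),"w",round(s["width"],4),"F",s["ft_force"].round(1))
print("need d",d.round(2),"rot/6deg",(np.degrees(Ro.from_matrix(R.T@G).as_rotvec())/6).round(2))
E
python3 to.py -55 -200 260
```

```text
t 0.15 tip_e [-268.4 -853.8] z 184.5 w 0.0872 F [ 0.4 -0.7 -0.4]
need d [ 15.37 -17.02  -2.5 ] rot/6deg [-1.0e-02 -1.0e-02 -1.1e+01]invalid input at $[0]: expected keys claw, dx, dy, dz, ax, ay, az
invalid input at $[0]: expected keys claw, dx, dy, dz, ax, ay, az
```

```bash
python3 -m crank '[{"claw":1,"dx":0,"dy":0,"dz":-0.8,"ax":0,"ay":0,"az":-1},{"claw":1,"dx":0,"dy":0,"dz":-0.8,"ax":0,"ay":0,"az":-1},{"claw":1,"dx":0,"dy":0,"dz":-0.8,"ax":0,"ay":0,"az":-1},{"claw":1,"dx":0,"dy":0,"dz":-0.8,"ax":0,"ay":0,"az":-1},{"claw":1,"dx":0,"dy":0,"dz":-0.8,"ax":0,"ay":0,"az":-1},{"claw":1,"dx":0,"dy":0,"dz":-0.5,"ax":0,"ay":0,"az":-1},{"claw":1,"dx":0,"dy":0,"dz":0,"ax":0,"ay":0,"az":-1},{"claw":1,"dx":0,"dy":0,"dz":0,"ax":0,"ay":0,"az":-1}]' 10
python3 -m crank '[{"claw":1,"dx":0,"dy":0,"dz":0,"ax":0,"ay":0,"az":-1},{"claw":1,"dx":0,"dy":0,"dz":0,"ax":0,"ay":0,"az":-1},{"claw":1,"dx":0,"dy":0,"dz":0,"ax":0,"ay":0,"az":-1},{"claw":1,"dx":0,"dy":0,"dz":0,"ax":0,"ay":0,"az":0},{"claw":1,"dx":0,"dy":0,"dz":0,"ax":0,"ay":0,"az":0}]'
python3 to.py -55 -200 260
```

```text
time: 0.82
ee_pos: [0.2249, -0.5835, 0.3321]
eef_rot: [0.822, 0.569, -0.0, 0.001]
ft_force: [-1.0, 0.3, -0.3]
width: 0.0414
grip_force: 0.0
time: 1.23
ee_pos: [0.2247, -0.5832, 0.3308]
eef_rot: [0.726, 0.688, 0.0, -0.0]
ft_force: [0.1, 0.4, 0.1]
width: 0.0082
grip_force: 0.0
t 1.23 tip_e [-268.4 -854.1] z 319.8 w 0.0082 F [0.1 0.4 0.1]
need d [21.82  7.04  2.  ] rot/6deg [-0.   -0.   -0.03]
```

```bash
python3 -m crank '[{"claw":1,"dx":0.9,"dy":0.6,"dz":0,"ax":0,"ay":0,"az":0},{"claw":1,"dx":0.9,"dy":0.6,"dz":0,"ax":0,"ay":0,"az":0},{"claw":1,"dx":0.9,"dy":0.6,"dz":0,"ax":0,"ay":0,"az":0},{"claw":1,"dx":0.9,"dy":0.6,"dz":0,"ax":0,"ay":0,"az":0},{"claw":1,"dx":0.9,"dy":0.6,"dz":0,"ax":0,"ay":0,"az":0},{"claw":1,"dx":0.9,"dy":0.6,"dz":0,"ax":0,"ay":0,"az":0},{"claw":1,"dx":0.9,"dy":0.6,"dz":0,"ax":0,"ay":0,"az":0},{"claw":1,"dx":0.9,"dy":0.6,"dz":0,"ax":0,"ay":0,"az":0}]'
python3 -m crank '[{"claw":1,"dx":0.9,"dy":0.28,"dz":0,"ax":0,"ay":0,"az":0},{"claw":1,"dx":0.9,"dy":0.28,"dz":0,"ax":0,"ay":0,"az":0},{"claw":1,"dx":0.9,"dy":0.28,"dz":0,"ax":0,"ay":0,"az":0},{"claw":1,"dx":0.9,"dy":0.28,"dz":0,"ax":0,"ay":0,"az":0},{"claw":1,"dx":0.9,"dy":0.28,"dz":0,"ax":0,"ay":0,"az":0},{"claw":1,"dx":0.9,"dy":0.28,"dz":0,"ax":0,"ay":0,"az":0},{"claw":1,"dx":0.9,"dy":0.28,"dz":0,"ax":0,"ay":0,"az":0},{"claw":1,"dx":0.9,"dy":0.28,"dz":0,"ax":0,"ay":0,"az":0}]'
python3 -m crank '[{"claw":1,"dx":0.9,"dy":0,"dz":0,"ax":0,"ay":0,"az":0},{"claw":1,"dx":0.9,"dy":0,"dz":0,"ax":0,"ay":0,"az":0},{"claw":1,"dx":0.9,"dy":0,"dz":0,"ax":0,"ay":0,"az":0},{"claw":1,"dx":0.9,"dy":0,"dz":0,"ax":0,"ay":0,"az":0},{"claw":1,"dx":0.9,"dy":0,"dz":0,"ax":0,"ay":0,"az":0},{"claw":1,"dx":0.9,"dy":0,"dz":0,"ax":0,"ay":0,"az":0},{"claw":1,"dx":0,"dy":0,"dz":0,"ax":0,"ay":0,"az":0},{"claw":1,"dx":0,"dy":0,"dz":0,"ax":0,"ay":0,"az":0}]'
python3 to.py -55 -200 260
python3 - <<'E'
from h import *
s,c=snap("wrist","w1.png",scale=1.25)
np.savez("w1.npz",**{k:c[k] for k in("mtx","R","t")})
E
```

```text
time: 1.9
ee_pos: [0.3803, -0.3734, 0.3312]
eef_rot: [0.726, 0.687, -0.0, 0.0]
ft_force: [-0.3, -0.0, -0.4]
width: 0.0004
grip_force: 0.0
time: 2.57
ee_pos: [0.4579, -0.1612, 0.3312]
eef_rot: [0.726, 0.687, -0.0, 0.0]
ft_force: [0.6, -0.1, -0.3]
width: 0.0005
grip_force: 0.0
time: 3.23
ee_pos: [0.4659, 0.0007, 0.3312]
eef_rot: [0.725, 0.689, 0.0, 0.0]
ft_force: [-0.0, -1.0, 0.4]
width: 0.0004
grip_force: 0.0
t 3.23 tip_e [ -57.3 -258.7] z 320.2 w 0.0004 F [-0.  -1.   0.4]
need d [1.96 0.07 2.01] rot/6deg [ 0.  0. -0.]
```

View pics/w1.png

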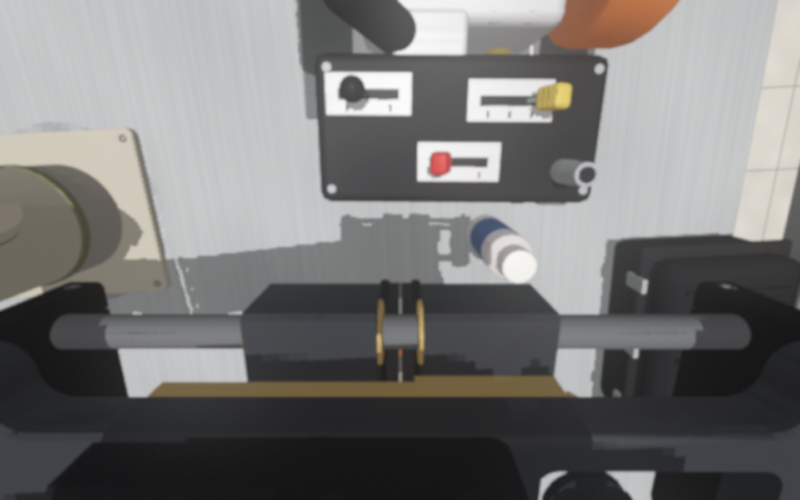

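The wrist view shows the deck with throttle at (352,89), choke grip at (560,96), red grip at (441,161), socket top at (586,174) and can cap at (518,266). The slot plate centres are choke (513,100), fuel (459,162) and throttle (368,93).

```bash
python3 - <<'E'
from fit import *
k=dict(np.load("w1.npz"))
print("cam e",w2e(-k["R"].T@k["t"]).round(3),(-k["R"].T@k["t"]).round(3))
for n,u,v,z in [("chokeslot",513,100,.16),("fuelslot",459,162,.16),("thrslot",368,93,.16),("choke",561,96,.199),("fuel",441,160,.199),("sock",586,174,.21),("can",518,266,.164)]:
    print(n,(w2e(atz(k,u/1.25,v/1.25,z))*1000).round(1))
E
```

```text
cam e [-0.057 -0.188] [0.47  0.071 0.52 ]
chokeslot [  47.4 -146.1]
fuelslot [   0.3 -201.7]
thrslot [ -85.5 -140.4]
choke [  75.  -147.6]
fuel [ -21.3 -198.6]
sock [  98.3 -209.4]
can [  64.3 -304.9]
```

```bash
python3 -m crank '[{"claw":1,"dx":0.65,"dy":0,"dz":0.6,"ax":0,"ay":0,"az":0},{"claw":1,"dx":0.65,"dy":0,"dz":0.8,"ax":0,"ay":0,"az":0},{"claw":1,"dx":0.65,"dy":0,"dz":0.8,"ax":0,"ay":0,"az":0},{"claw":1,"dx":0,"dy":0,"dz":0.8,"ax":0,"ay":0,"az":0},{"claw":1,"dx":0,"dy":0,"dz":0.8,"ax":0,"ay":0,"az":0},{"claw":1,"dx":0,"dy":0,"dz":0.6,"ax":0,"ay":0,"az":0},{"claw":1,"dx":0,"dy":0,"dz":0.4,"ax":0,"ay":0,"az":0},{"claw":1,"dx":0,"dy":0,"dz":0,"ax":0,"ay":0,"az":0}]'
python3 to.py 6 -200 176
```

```text
time: 3.95
ee_pos: [0.4678, 0.0563, 0.1849]
eef_rot: [0.726, 0.688, -0.001, -0.001]
ft_force: [-0.9, -0.6, -0.7]
width: 0.0005
grip_force: 0.0
t 3.95 tip_e [ -58.2 -203. ] z 173.9 w 0.0005 F [-0.9 -0.6 -0.7]
need d [ 0.11  2.14 -0.08] rot/6deg [-0.03  0.   -0.03]
```

```bash
python3 -m crank '[{"claw":1,"dx":0.1,"dy":0.2,"dz":0,"ax":0,"ay":0,"az":0},{"claw":1,"dx":0,"dy":0.2,"dz":0,"ax":0,"ay":0,"az":0},{"claw":1,"dx":0,"dy":0.2,"dz":0,"ax":0,"ay":0,"az":0},{"claw":1,"dx":0,"dy":0.15,"dz":0,"ax":0,"ay":0,"az":0},{"claw":1,"dx":0,"dy":0.15,"dz":0,"ax":0,"ay":0,"az":0},{"claw":1,"dx":0,"dy":0.15,"dz":0,"ax":0,"ay":0,"az":0},{"claw":1,"dx":0,"dy":0.15,"dz":0,"ax":0,"ay":0,"az":0},{"claw":1,"dx":0,"dy":0.15,"dz":0,"ax":0,"ay":0,"az":0}]'
python3 to.py 6 -200 176
python3 -m crank '[{"claw":1,"dx":0,"dy":0.15,"dz":0,"ax":0,"ay":0,"az":0},{"claw":1,"dx":0,"dy":0.15,"dz":0,"ax":0,"ay":0,"az":0},{"claw":1,"dx":0,"dy":0.1,"dz":0,"ax":0,"ay":0,"az":0}]'
python3 to.py 6 -200 176
```

```text
time: 4.62
ee_pos: [0.5101, 0.0585, 0.1871]
eef_rot: [0.725, 0.689, 0.0, 0.0]
ft_force: [-1.0, 0.2, -0.5]
width: 0.0003
grip_force: 0.0
t 4.62 tip_e [ -16.1 -198.7] z 176.1 w 0.0003 F [-1.   0.2 -0.5]
need d [-0.04  0.74  0.  ] rot/6deg [ 0.  0. -0.]
time: 4.87
ee_pos: [0.5221, 0.0579, 0.187]
eef_rot: [0.725, 0.689, -0.0, -0.0]
ft_force: [0.1, -0.3, -0.3]
width: 0.0004
grip_force: 0.0
t 4.87 tip_e [  -4.1 -198.7] z 176.0 w 0.0004 F [ 0.1 -0.3 -0.3]
need d [-0.04  0.34 -0.  ] rot/6deg [-0. -0. -0.]
```

There was no force at all, so I'll look.

```bash
python3 - <<'E'
from h import *
s,c=snap("scene","s2.png",(320,180,470,310),5)
E
```

```text
(no output)
```

View pics/s2.png

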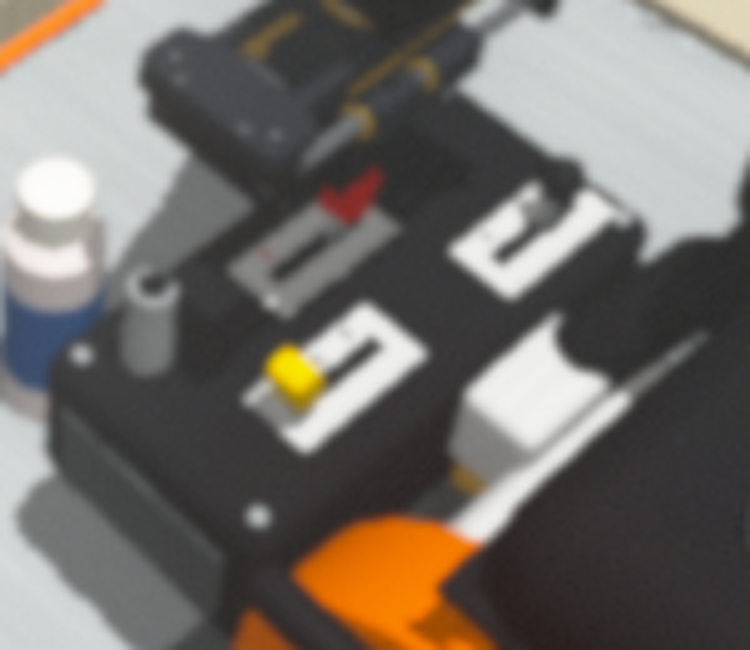

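The red grip shows at about (350,200), still at its start, with a dark gripper part in front of it. I'll project the expected tip and grip positions into this view to compare.

```bash
python3 - <<'E'
from fit import *
c2=pickle.load(open("cams.pkl","rb"))[1]
q=lambda x,y,z:(((proj(c2,[*e2w(x/1000,y/1000),z/1000])-[320,180])+.5)*5-.5).round(0)
print("tip",q(-4,-199,176),"tip+40",q(-4,-199,216),"fuel@-20",q(-20,-200,189),"fuel@0",q(0,-200,190),"fuelslot",q(0,-200,160),"chokegrip",q(74,-145,185))
for dx in(-15,15):
  for dy in(-10,10): print(dx,dy,q(-4+dx,-199+dy,176))
s,c=snap("wrist","w2.png",(290,60,480,200),4)
T=lambda x,y,z:(proj(c,[*e2w(x/1000,y/1000),z/1000])-[290,60])*4
print("wrist tip",T(-4,-199,176),"fuel@-20",T(-20,-200,199),T(0,-200,199))
E
```

```text
tip [322. 227.] tip+40 [333. 170.] fuel@-20 [348. 189.] fuel@0 [318. 210.] fuelslot [311. 252.] chokegrip [294. 383.]
-15 -10 [328. 197.]
-15 10 [361. 223.]
15 -10 [284. 231.]
15 10 [316. 257.]
wrist tip [114.03494954 639.12466641] fuel@-20 [ 14.21315363 692.72100673] [138.31419637 692.86102163]
```

View pics/w2.png

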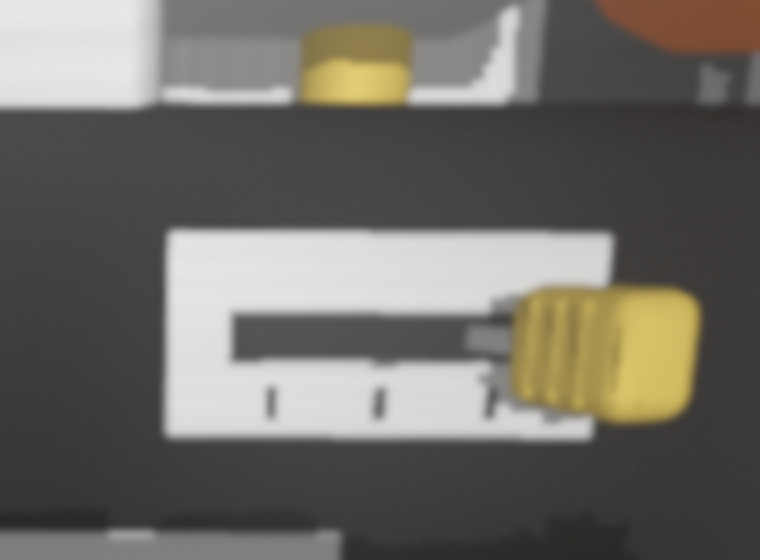

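```bash
python3 - <<'E'
from fit import *
s,c2=snap("scene"); im=c2["color"][205:245,365:415,::-1]
big=cv2.resize(im,None,fx=12,fy=12,interpolation=cv2.INTER_CUBIC)
big=np.clip(255*(big/255.)**.45,0,255).astype(np.uint8)
q=lambda x,y,z:((proj(c2,[*e2w(x/1000,y/1000),z/1000])-[365,205]+.5)*12-.5).round(0).astype(int)
tip=s["ee_pos"]; e=w2e(tip)*1000
cor=[(-1,-1),(1,-1),(1,1),(-1,1)]
raw=big.copy()
for (cx,cy,hx,hy,z0,z1,col) in [(e[0],e[1],15,9.5,tip[2]*1000-11,230,(0,255,0)),(-20,-200,8,10,174,202,(255,255,0))]:
  for z in(z0,z1): cv2.polylines(big,[np.array([q(cx+a*hx,cy+b*hy,z) for a,b in cor])],True,col,1)
cv2.imwrite("pics/s3.png",np.vstack([raw,big])[::1]) if 0 else cv2.imwrite("pics/s3.png",cv2.resize(np.hstack([raw,big]),(800,320)))
print(e,s["ft_force"])
E
```

```text
[  -4.26403807 -198.59544571] [ 0.25625991  0.36094219 -0.28318966]
```

View pics/s3.png

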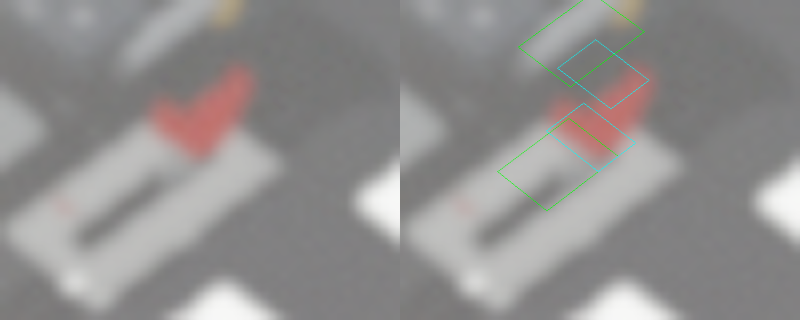

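```bash
python3 - <<'E'
from fit import *
s,c=snap("wrist"); print("chokeslot pred",proj(c,[*e2w(.045,-.145),.16]).round(1),"obs",290+390/4,60+335/4)
print("choke grip pred",proj(c,[*e2w(.076,-.146),.19]).round(1),"tip pred",proj(c,s["ee_pos"]+Ro.from_quat(s["eef_rot"]).as_matrix()[:,2]*r.tcp_to_tips).round(1), r.tcp_to_tips)
def red(im):
    h=cv2.cvtColor(np.ascontiguousarray(im),cv2.COLOR_RGB2HSV); return ((h[...,0]<6)|(h[...,0]>174))&(h[...,1]>130)&(h[...,2]>35)
n,l,st,ce=cv2.connectedComponentsWithStats(red(c["color"]).astype(np.uint8))
print([(st[i].tolist(),ce[i].round(1).tolist()) for i in range(1,n) if st[i][4]>8])
for x in(-20,-10,0,10,20,29): print(x,proj(c,[*e2w(x/1000,-.2),.189]).round(1))
im=c["color"][190:310,240:400,::-1]; im=np.clip(255*(cv2.resize(im,None,fx=5,fy=5,interpolation=cv2.INTER_CUBIC)/255.)**.5,0,255).astype(np.uint8)
cv2.imwrite("pics/w3.png",im)
E
```

```text
chokeslot pred [387.2 142.3] obs 387.5 143.75
choke grip pred [447.2 147.9] tip pred [318.7 219.4] 0.011
[([280, 212, 30, 15, 365], [295.7, 219.5])]
-20 [295.9 227.8]
-10 [310.6 227.9]
0 [325.4 227.9]
10 [340.1 227.9]
20 [354.9 227.9]
29 [368.2 228. ]
```

View pics/w3.png

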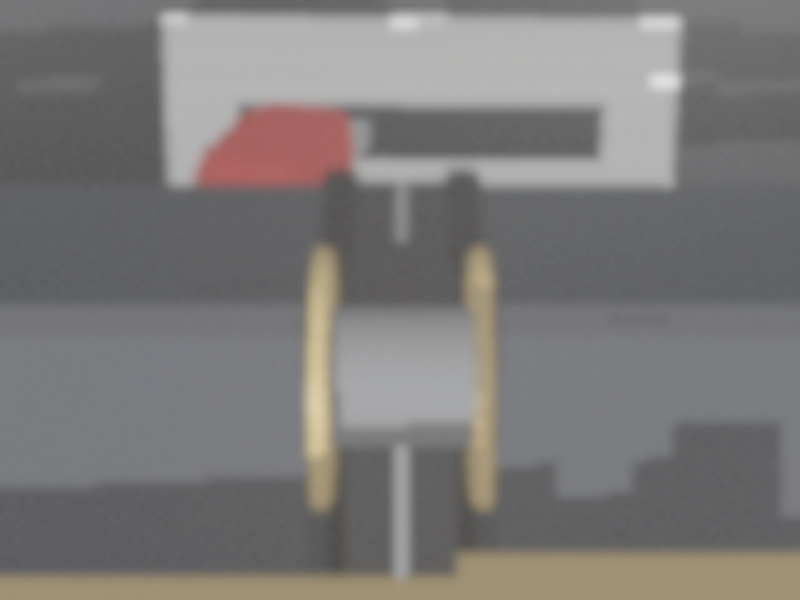

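The wrist crop shows closed finger prongs at about px (308..334, tip row 225), off the grip's corner, and the red grip at 280..310 unmoved. The TCP row is a few pixels off, so I'll triangulate the true tip from both views.

```bash
python3 - <<'E'
from fit import *
s,c=snap("wrist"); c2=pickle.load(open("cams.pkl","rb"))[1]
def tri(a,b):
    (o1,d1),(o2,d2)=a,b; d1=d1/np.linalg.norm(d1);d2=d2/np.linalg.norm(d2)
    k=np.linalg.lstsq(np.c_[d1,-d2],o2-o1,rcond=None)[0]; p,q=o1+k[0]*d1,o2+k[1]*d2
    return (w2e((p+q)/2)*1000).round(1),((p+q)[2]*500).round(1),(np.linalg.norm(p-q)*1000).round(1)
for v in(216,219,222):
  for u in (387,390,393): print(u,v,tri(ray(c,320,226),ray(c2,u,v)))
print("hand_eye",c["hand_eye"].round(3).tolist())
print("state",s["ee_pos"],s["ft_force"].round(2),s["torque"].round(2))
E
```

```text
387 216 (array([  -3.5, -192.9]), np.float64(210.9), np.float64(4.8))
390 216 (array([  -3.8, -187.8]), np.float64(217.6), np.float64(0.1))
393 216 (array([  -4.1, -182.8]), np.float64(224.3), np.float64(4.6))
387 219 (array([  -3.8, -193.9]), np.float64(201.8), np.float64(0.2))
390 219 (array([  -4.1, -188.8]), np.float64(208.7), np.float64(4.5))
393 219 (array([  -4.4, -183.7]), np.float64(215.7), np.float64(9.1))
387 222 (array([  -4.1, -194.9]), np.float64(192.6), np.float64(4.4))
390 222 (array([  -4.3, -189.7]), np.float64(199.9), np.float64(9.1))
393 222 (array([  -4.5, -184.5]), np.float64(207.1), np.float64(13.7))
hand_eye [[0.002, -0.966, -0.26, 0.071], [1.0, 0.001, 0.001, 0.001], [-0.001, -0.26, 0.966, -0.189], [0.0, 0.0, 0.0, 1.0]]
state [0.5214907  0.05809002 0.18697005] [-0.54 -0.91  0.25] [ 0.04 -0.12  0.02]
```

Triangulation puts the shut fingertips about 30 mm higher than the nominal 11 mm ahead of the TCP, so they passed over the grip. I'll raise the tool and compare finger tips at different closures in one picture.

```bash
cat > g.py <<'E'
from h import *
import sys
s,c=snap("wrist"); print(s["width"],s["time"])
np.save(sys.argv[1],c["color"])
E
M='{"claw":'
python3 -m crank '[{"claw":1,"dx":0,"dy":0,"dz":-0.8,"ax":0,"ay":0,"az":0},{"claw":1,"dx":0,"dy":0,"dz":-0.8,"ax":0,"ay":0,"az":0},{"claw":1,"dx":0,"dy":0,"dz":-0.8,"ax":0,"ay":0,"az":0},{"claw":1,"dx":0,"dy":-0.5,"dz":0,"ax":0,"ay":0,"az":0},{"claw":1,"dx":0,"dy":-0.5,"dz":0,"ax":0,"ay":0,"az":0},{"claw":1,"dx":0,"dy":0,"dz":0,"ax":0,"ay":0,"az":0}]'; python3 g.py a.npy
python3 -m crank '[{"claw":0,"dx":0,"dy":0,"dz":0,"ax":0,"ay":0,"az":0},{"claw":0,"dx":0,"dy":0,"dz":0,"ax":0,"ay":0,"az":0},{"claw":0,"dx":0,"dy":0,"dz":0,"ax":0,"ay":0,"az":0},{"claw":0,"dx":0,"dy":0,"dz":0,"ax":0,"ay":0,"az":0},{"claw":0,"dx":0,"dy":0,"dz":0,"ax":0,"ay":0,"az":0},{"claw":0,"dx":0,"dy":0,"dz":0,"ax":0,"ay":0,"az":0}]'; python3 g.py b.npy
python3 - <<'E'
import numpy as np,cv2
ims=[np.load(f)[150:330,120:520,::-1] for f in("a.npy","b.npy")]
im=np.vstack(ims); im=cv2.resize(im,None,fx=1.6,fy=1.6,interpolation=cv2.INTER_CUBIC)
cv2.imwrite("pics/cmp.png",(255*(im/255.)**.5).clip(0,255).astype(np.uint8))
E
```

```text
time: 5.62
ee_pos: [0.49, 0.0601, 0.2597]
eef_rot: [0.725, 0.689, -0.0, 0.001]
ft_force: [-0.3, 0.4, -0.0]
width: 0.0004
grip_force: 0.0
0.0003567853928059549 5.6167
time: 6.17
ee_pos: [0.4917, 0.0596, 0.2589]
eef_rot: [0.725, 0.689, -0.0, -0.0]
ft_force: [-0.8, -0.4, 1.1]
width: 0.0327
grip_force: 0.0
0.03271874864071187 6.1667
```

View pics/cmp.png

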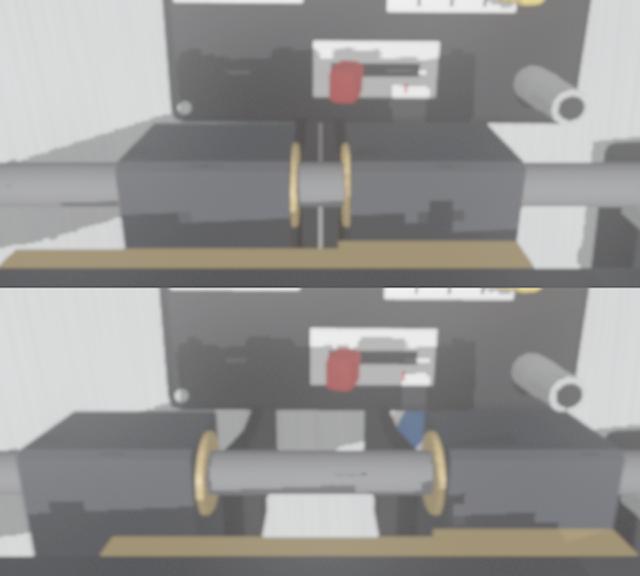

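Opening doesn't change the tip row. The tips sit about 30 mm short of nominal along the tool, so I'll probe downward gently behind the red grip while watching the force.

```bash
python3 -m crank '[{"claw":1,"dx":0,"dy":-0.4,"dz":0.2,"ax":0,"ay":0,"az":0},{"claw":1,"dx":0,"dy":-0.35,"dz":0.6,"ax":0,"ay":0,"az":0},{"claw":1,"dx":0,"dy":0,"dz":0.6,"ax":0,"ay":0,"az":0},{"claw":1,"dx":0,"dy":0,"dz":0.6,"ax":0,"ay":0,"az":0},{"claw":1,"dx":0,"dy":0,"dz":0.4,"ax":0,"ay":0,"az":0},{"claw":1,"dx":0,"dy":0,"dz":0,"ax":0,"ay":0,"az":0},{"claw":1,"dx":0,"dy":0,"dz":0,"ax":0,"ay":0,"az":0}]'
python3 -m crank '[{"claw":1,"dx":0,"dy":0,"dz":0.1,"ax":0,"ay":0,"az":0},{"claw":1,"dx":0,"dy":0,"dz":0.1,"ax":0,"ay":0,"az":0},{"claw":1,"dx":0,"dy":0,"dz":0,"ax":0,"ay":0,"az":0}]'
python3 to.py -50 -200 176
python3 -m crank '[{"claw":1,"dx":0,"dy":0,"dz":0.1,"ax":0,"ay":0,"az":0},{"claw":1,"dx":0,"dy":0,"dz":0.1,"ax":0,"ay":0,"az":0},{"claw":1,"dx":0,"dy":0,"dz":0,"ax":0,"ay":0,"az":0}]'
```

```text
time: 6.8
ee_pos: [0.4691, 0.0607, 0.1871]
eef_rot: [0.725, 0.689, -0.0, -0.0]
ft_force: [-0.2, -0.2, 0.5]
width: 0.0054
grip_force: 0.0
time: 7.05
ee_pos: [0.4693, 0.0607, 0.1811]
eef_rot: [0.725, 0.689, 0.0, 0.0]
ft_force: [-0.8, -0.4, -0.2]
width: 0.0004
grip_force: 0.0
t 7.05 tip_e [ -56.9 -198.6] z 170.1 w 0.0004 F [-0.8 -0.4 -0.2]
need d [-0.05  0.23 -0.2 ] rot/6deg [0. 0. 0.]
time: 7.3
ee_pos: [0.4689, 0.0606, 0.1745]
eef_rot: [0.725, 0.689, -0.0, -0.0]
ft_force: [0.4, -0.3, -0.4]
width: 0.0004
grip_force: 0.0
```

```bash
python3 -m crank '[{"claw":1,"dx":0,"dy":0,"dz":0.1,"ax":0,"ay":0,"az":0},{"claw":1,"dx":0,"dy":0,"dz":0.1,"ax":0,"ay":0,"az":0},{"claw":1,"dx":0,"dy":0,"dz":0,"ax":0,"ay":0,"az":0}]'
python3 - <<'E'
from fit import *
s,c=snap("scene"); im=c["color"][195:245,350:420,::-1]
big=np.clip(255*(cv2.resize(im,None,fx=11,fy=11,interpolation=cv2.INTER_CUBIC)/255.)**.45,0,255).astype(np.uint8)
cv2.imwrite("pics/s4.png",big)
E
```

```text
time: 7.55
ee_pos: [0.4688, 0.0606, 0.1684]
eef_rot: [0.725, 0.689, -0.0, -0.0]
ft_force: [-0.2, -0.1, 0.5]
width: 0.0005
grip_force: 0.0
```

View pics/s4.png

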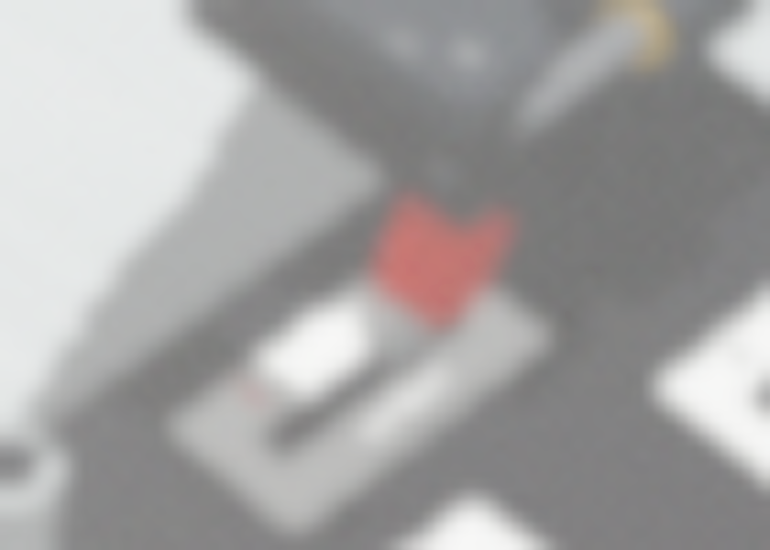

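The picture shows red unmoved at (440,265), with the carriage's near bottom corner at about (440,185) above it. The force is nil with the nominal tip already below deck level, so the fingers really are shorter. I'll triangulate the carriage corner for clearance.

```bash
cat > tri.py <<'E'
from fit import *
def tri(a,b):
    (o1,d1),(o2,d2)=a,b; d1=d1/np.linalg.norm(d1);d2=d2/np.linalg.norm(d2)
    k=np.linalg.lstsq(np.c_[d1,-d2],o2-o1,rcond=None)[0]; p,q=o1+k[0]*d1,o2+k[1]*d2
    return (w2e((p+q)/2)*1000).round(1),((p+q)[2]*500).round(1),(np.linalg.norm(p-q)*1000).round(1)
E
python3 - <<'E'
from tri import *
s,c=snap("wrist"); c2=pickle.load(open("cams.pkl","rb"))[1]
for u,v in [(390,212),(388,210),(392,214),(385,210),(384,211)]: print(u,v,tri(ray(c,426,227),ray(c2,u,v)))
np.save("d.npy",c["color"])
# dark tip row at finger columns vs scene background: print gray profile
g=c["color"].mean(2)
for u in(309,314,320,326,332): print(u,g[205:236,u].astype(int).tolist())
E
```

```text
390 212 (array([  -4.7, -184.5]), np.float64(226.5), np.float64(12.1))
388 210 (array([  -4.3, -187.3]), np.float64(227.7), np.float64(18.2))
392 214 (array([  -5.1, -181.7]), np.float64(225.4), np.float64(6.0))
385 210 (array([  -2.1, -191.3]), np.float64(223.5), np.float64(22.7))
384 211 (array([  -0.8, -192.5]), np.float64(220.1), np.float64(22.6))
309 [40, 39, 39, 39, 38, 37, 37, 37, 36, 36, 36, 36, 35, 34, 34, 35, 34, 34, 32, 31, 31, 28, 28, 28, 27, 27, 29, 27, 27, 27, 27]
314 [40, 39, 39, 38, 38, 37, 38, 37, 37, 37, 36, 36, 35, 35, 35, 35, 35, 34, 34, 34, 33, 33, 34, 33, 34, 34, 33, 33, 33, 33, 32]
320 [40, 39, 39, 38, 38, 38, 37, 37, 37, 37, 36, 36, 35, 35, 33, 35, 33, 34, 34, 33, 33, 33, 33, 34, 34, 34, 34, 33, 32, 32, 33]
326 [39, 38, 37, 38, 37, 37, 38, 36, 37, 36, 35, 36, 35, 36, 34, 34, 34, 34, 34, 33, 34, 34, 33, 34, 33, 34, 33, 33, 33, 33, 33]
332 [38, 38, 38, 38, 38, 37, 37, 36, 36, 35, 36, 35, 35, 35, 35, 35, 34, 33, 31, 31, 29, 30, 29, 29, 28, 27, 27, 28, 27, 27, 28]
```

The carriage bottom is at TCP+58, which agrees with the given figure, and the fingertips are about TCP+15 to +22. I'll lower 6 mm more and push slowly.

```bash
python3 -m crank '[{"claw":1,"dx":0,"dy":0,"dz":0.1,"ax":0,"ay":0,"az":0},{"claw":1,"dx":0,"dy":0,"dz":0.1,"ax":0,"ay":0,"az":0},{"claw":1,"dx":-0.05,"dy":0.15,"dz":0,"ax":0,"ay":0,"az":0},{"claw":1,"dx":0,"dy":0.15,"dz":0,"ax":0,"ay":0,"az":0},{"claw":1,"dx":0,"dy":0.15,"dz":0,"ax":0,"ay":0,"az":0},{"claw":1,"dx":0,"dy":0.15,"dz":0,"ax":0,"ay":0,"az":0}]'
python3 -m crank '[{"claw":1,"dx":0,"dy":0.15,"dz":0,"ax":0,"ay":0,"az":0},{"claw":1,"dx":0,"dy":0.15,"dz":0,"ax":0,"ay":0,"az":0},{"claw":1,"dx":0,"dy":0.15,"dz":0,"ax":0,"ay":0,"az":0}]'
python3 -m crank '[{"claw":1,"dx":0,"dy":0.15,"dz":0,"ax":0,"ay":0,"az":0},{"claw":1,"dx":0,"dy":0.15,"dz":0,"ax":0,"ay":0,"az":0}]'
cat > red.py <<'E'
from fit import *
def grips():
    s,c=snap("wrist"); h=cv2.cvtColor(np.ascontiguousarray(c["color"]),cv2.COLOR_RGB2HSV)
    o={}
    for n,m in [("red",((h[...,0]<6)|(h[...,0]>174))&(h[...,1]>130)&(h[...,2]>35)),("yel",(abs(h[...,0].astype(int)-26)<6)&(h[...,1]>120)&(h[...,2]>90))]:
        k,l,st,ce=cv2.connectedComponentsWithStats(m.astype(np.uint8))
        for i in range(1,k):
            if st[i][4]>40:
                u,v=ce[i]; p=w2e(atz(c,u,v,.188))*1000
                print(n,st[i].tolist(),p.round(0))
grips()
E
python3 to.py 10 -200 150; python3 red.py
```

```text
time: 8.15
ee_pos: [0.4874, 0.0581, 0.1631]
eef_rot: [0.725, 0.689, -0.0, -0.0]
ft_force: [-6.7, -0.1, 4.5]
width: 0.0006
grip_force: 2.9
time: 8.4
ee_pos: [0.5003, 0.0577, 0.163]
eef_rot: [0.725, 0.689, -0.001, -0.001]
ft_force: [-4.5, -0.1, 3.6]
width: 0.0007
grip_force: 2.5
time: 8.57
ee_pos: [0.5095, 0.0573, 0.163]
eef_rot: [0.725, 0.689, -0.0, -0.0]
ft_force: [-5.1, 0.9, 3.0]
width: 0.0004
grip_force: 2.5
t 8.57 tip_e [ -16.6 -199.9] z 152.0 w 0.0004 F [-5.1  0.9  3. ]
need d [-0.    0.89  0.06] rot/6deg [-0.01 -0.    0.  ]
red [336, 222, 23, 5, 108] [   0. -190.]
yel [383, 62, 28, 18, 419] [  25. -106.]
yel [454, 131, 58, 40, 1947] [  74. -146.]
```

It is pushing now at about 5 N, with red already moved to x' of about 0. I'll continue to the stop.

```bash
python3 -m crank '[{"claw":1,"dx":0,"dy":0.15,"dz":0,"ax":0,"ay":0,"az":0},{"claw":1,"dx":0,"dy":0.15,"dz":0,"ax":0,"ay":0,"az":0},{"claw":1,"dx":0,"dy":0.15,"dz":0,"ax":0,"ay":0,"az":0},{"claw":1,"dx":0,"dy":0.15,"dz":0,"ax":0,"ay":0,"az":0}]'
python3 -m crank '[{"claw":1,"dx":0,"dy":0.1,"dz":0,"ax":0,"ay":0,"az":0}]'
python3 to.py 10 -200 150; python3 red.py
```

```text
time: 8.95
ee_pos: [0.5273, 0.0562, 0.1625]
eef_rot: [0.725, 0.689, -0.0, -0.0]
ft_force: [-4.2, 0.8, -1.6]
width: 0.0005
grip_force: 2.2
time: 9.03
ee_pos: [0.5305, 0.0559, 0.1625]
eef_rot: [0.725, 0.689, -0.0, -0.0]
ft_force: [-5.4, 0.5, -1.6]
width: 0.0007
grip_force: 2.1
t 9.03 tip_e [   4.4 -200.2] z 151.5 w 0.0007 F [-5.4  0.5 -1.6]
need d [0.01 0.19 0.05] rot/6deg [-0.01  0.    0.  ]
red [333, 221, 23, 6, 101] [  19. -190.]
yel [362, 62, 28, 17, 427] [  34. -106.]
yel [419, 131, 53, 39, 1791] [  75. -146.]
```

Next come small steps until the force rises at the stop.

```bash
for i in 1; do python3 -m crank '[{"claw":1,"dx":0,"dy":0.1,"dz":0,"ax":0,"ay":0,"az":0},{"claw":1,"dx":0,"dy":0.05,"dz":0,"ax":0,"ay":0,"az":0}]' | sed -n '1,2p;4p'
python3 -m crank '[{"claw":1,"dx":0,"dy":0.05,"dz":0,"ax":0,"ay":0,"az":0}]'| sed -n '1,2p;4p'
python3 -m crank '[{"claw":1,"dx":0,"dy":0.05,"dz":0,"ax":0,"ay":0,"az":0}]'| sed -n '1,2p;4p'; done; python3 red.py
```

```text
time: 9.25
ee_pos: [0.5351, 0.0557, 0.1629]
ft_force: [-3.9, 0.5, -0.6]
time: 9.33
ee_pos: [0.5365, 0.0555, 0.1629]
ft_force: [-4.9, 0.0, -1.4]
time: 9.42
ee_pos: [0.538, 0.0555, 0.163]
ft_force: [-4.3, 0.3, -1.5]
red [329, 220, 26, 7, 126] [  26. -190.]
yel [354, 62, 28, 18, 428] [  38. -106.]
yel [406, 131, 51, 39, 1724] [  74. -146.]
```

```bash
python3 -m crank '[{"claw":1,"dx":0,"dy":0.06,"dz":0,"ax":0,"ay":0,"az":0}]' | sed -n '1,2p;4p'
python3 -m crank '[{"claw":1,"dx":0,"dy":0.06,"dz":0,"ax":0,"ay":0,"az":0}]'| sed -n '1,2p;4p'
python3 -m crank '[{"claw":1,"dx":0,"dy":0,"dz":0,"ax":0,"ay":0,"az":0}]'| sed -n '1,2p;4p'; python3 red.py
```

```text
time: 9.55
ee_pos: [0.5389, 0.0555, 0.1629]
ft_force: [-15.1, -0.3, 4.5]
time: 9.63
ee_pos: [0.5391, 0.0555, 0.1628]
ft_force: [-24.2, -0.4, 9.9]
time: 9.72
ee_pos: [0.539, 0.0555, 0.1628]
ft_force: [-17.6, -1.1, 7.9]
red [328, 220, 26, 7, 124] [  26. -190.]
yel [354, 62, 27, 17, 427] [  38. -106.]
yel [404, 131, 51, 39, 1716] [  74. -146.]
```

The stop is reached, with force rising to 24 N. I'll back off, rise and go to the choke.

```bash
python3 -m crank '[{"claw":1,"dx":0,"dy":-0.3,"dz":0,"ax":0,"ay":0,"az":0},{"claw":1,"dx":0,"dy":-0.4,"dz":0,"ax":0,"ay":0,"az":0},{"claw":1,"dx":0,"dy":0,"dz":-0.6,"ax":0,"ay":0,"az":0},{"claw":1,"dx":0,"dy":0,"dz":-0.9,"ax":0,"ay":0,"az":0},{"claw":1,"dx":0,"dy":0,"dz":-0.9,"ax":0,"ay":0,"az":0},{"claw":1,"dx":0,"dy":0,"dz":-0.2,"ax":0,"ay":0,"az":0},{"claw":1,"dx":0,"dy":0,"dz":0,"ax":0,"ay":0,"az":0}]'
python3 to.py 108 -149 225; python3 red.py
```

```text
time: 10.35
ee_pos: [0.5226, 0.0568, 0.2437]
eef_rot: [0.725, 0.689, 0.002, 0.002]
ft_force: [-0.3, -0.0, -1.1]
width: 0.0005
grip_force: 0.0
t 10.35 tip_e [  -3.5 -199.8] z 232.7 w 0.0005 F [-0.3 -0.  -1.1]
need d [1.69 3.71 0.28] rot/6deg [ 0.06 -0.   -0.  ]
red [343, 191, 27, 27, 603] [  29. -201.]
yel [359, 80, 20, 11, 158] [  36. -105.]
yel [397, 128, 33, 25, 719] [  74. -146.]
```

The fuel grip measures x' +29, so it is fully open. Next is the choke.

```bash
python3 -m crank '[{"claw":1,"dx":0.34,"dy":0.74,"dz":0,"ax":0,"ay":0,"az":0},{"claw":1,"dx":0.34,"dy":0.74,"dz":0,"ax":0,"ay":0,"az":0},{"claw":1,"dx":0.34,"dy":0.74,"dz":0,"ax":0,"ay":0,"az":0},{"claw":1,"dx":0.34,"dy":0.74,"dz":0,"ax":0,"ay":0,"az":0},{"claw":1,"dx":0.34,"dy":0.74,"dz":0,"ax":0,"ay":0,"az":0},{"claw":1,"dx":0,"dy":0,"dz":0,"ax":0,"ay":0,"az":0},{"claw":1,"dx":0,"dy":0,"dz":0,"ax":0,"ay":0,"az":0}]'
python3 to.py 108 -149 152; python3 red.py
```

```text
time: 10.98
ee_pos: [0.634, 0.1026, 0.2387]
eef_rot: [0.724, 0.689, -0.001, -0.001]
ft_force: [-0.7, -0.7, 1.0]
width: 0.0006
grip_force: 0.0
t 10.98 tip_e [ 105.4 -148.3] z 227.7 w 0.0006 F [-0.7 -0.7  1. ]
need d [-0.02  0.09  2.52] rot/6deg [-0.03 -0.01  0.01]
yel [276, 125, 18, 10, 121] [ 78. -87.]
yel [272, 189, 21, 27, 494] [  74. -147.]
```

```bash
python3 -m crank '[{"claw":1,"dx":0,"dy":0.1,"dz":0.4,"ax":0,"ay":0,"az":0},{"claw":1,"dx":0,"dy":0,"dz":0.6,"ax":0,"ay":0,"az":0},{"claw":1,"dx":0,"dy":0,"dz":0.6,"ax":0,"ay":0,"az":0},{"claw":1,"dx":0,"dy":0,"dz":0.5,"ax":0,"ay":0,"az":0},{"claw":1,"dx":0,"dy":0,"dz":0.3,"ax":0,"ay":0,"az":0},{"claw":1,"dx":0,"dy":0,"dz":0.1,"ax":0,"ay":0,"az":0},{"claw":1,"dx":0,"dy":0,"dz":0,"ax":0,"ay":0,"az":0}]'
python3 to.py 37 -149 152
python3 -m crank '[{"claw":1,"dx":0,"dy":-0.15,"dz":0,"ax":0,"ay":0,"az":0},{"claw":1,"dx":0,"dy":-0.15,"dz":0,"ax":0,"ay":0,"az":0},{"claw":1,"dx":0,"dy":-0.15,"dz":0,"ax":0,"ay":0,"az":0}]'
python3 -m crank '[{"claw":1,"dx":0,"dy":-0.15,"dz":0,"ax":0,"ay":0,"az":0},{"claw":1,"dx":0,"dy":-0.15,"dz":0,"ax":0,"ay":0,"az":0}]'; python3 to.py 37 -149 152;python3 red.py
```

```text
time: 11.62
ee_pos: [0.6366, 0.1011, 0.1655]
eef_rot: [0.725, 0.689, -0.0, -0.0]
ft_force: [0.3, -0.1, -0.6]
width: 0.0006
grip_force: 0.0
t 11.62 tip_e [ 108.  -149.7] z 154.5 w 0.0006 F [ 0.3 -0.1 -0.6]
need d [ 0.02 -2.37  0.08] rot/6deg [-0.01  0.01 -0.  ]
time: 11.87
ee_pos: [0.6234, 0.1027, 0.1669]
eef_rot: [0.725, 0.689, 0.001, 0.0]
ft_force: [0.2, -0.2, 0.6]
width: 0.0007
grip_force: 0.0
time: 12.03
ee_pos: [0.6172, 0.1028, 0.1676]
eef_rot: [0.725, 0.689, 0.003, 0.002]
ft_force: [14.5, 1.0, 1.4]
width: 0.0006
grip_force: 7.5
t 12.03 tip_e [  88.6 -149. ] z 156.6 w 0.0006 F [14.5  1.   1.4]
need d [-0.   -1.72  0.14] rot/6deg [ 0.07 -0.01 -0.01]
yel [279, 124, 25, 14, 297] [ 73. -86.]
yel [276, 212, 31, 15, 368] [  71. -138.]
```

```bash
python3 -m crank '[{"claw":1,"dx":0,"dy":-0.1,"dz":0.06,"ax":0,"ay":0,"az":0},{"claw":1,"dx":0,"dy":-0.1,"dz":0.06,"ax":0,"ay":0,"az":0}]'|sed -n '1,2p;4p'
python3 -m crank '[{"claw":1,"dx":0,"dy":-0.1,"dz":0,"ax":0,"ay":0,"az":0},{"claw":1,"dx":0,"dy":-0.1,"dz":0,"ax":0,"ay":0,"az":0}]'|sed -n '1,2p;4p'; python3 to.py 37 -149 152;python3 red.py
```

```text
time: 12.25
ee_pos: [0.6152, 0.103, 0.1675]
ft_force: [25.3, -1.2, 20.5]
time: 12.42
ee_pos: [0.609, 0.1033, 0.169]
ft_force: [14.0, -3.7, 29.4]
t 12.42 tip_e [  80.5 -148.8] z 158.0 w 0.0005 F [14.  -3.7 29.4]
need d [-0.01 -1.45  0.17] rot/6deg [ 0.16 -0.02 -0.02]
yel [285, 124, 25, 15, 300] [ 68. -86.]
yel [278, 213, 30, 14, 360] [  64. -139.]
```

The upward force says the tip is riding on the grip's upper corner, so it is too high. I'll back off and go about 12 mm lower. The body stays above 213 mm.

```bash
python3 -m crank '[{"claw":1,"dx":0,"dy":0.2,"dz":-0.15,"ax":0,"ay":0,"az":0},{"claw":1,"dx":0,"dy":0.4,"dz":0,"ax":0,"ay":0,"az":0},{"claw":1,"dx":0,"dy":0.4,"dz":0,"ax":0,"ay":0,"az":0},{"claw":1,"dx":0,"dy":0,"dz":0,"ax":0,"ay":0,"az":0},{"claw":1,"dx":0,"dy":0,"dz":0,"ax":0,"ay":0,"az":0}]'
python3 to.py 108 -149 144;python3 red.py
```

```text
time: 12.88
ee_pos: [0.6323, 0.102, 0.1669]
eef_rot: [0.725, 0.689, 0.0, -0.0]
ft_force: [-0.1, -0.7, -0.6]
width: 0.0004
grip_force: 0.0
t 12.88 tip_e [ 103.7 -149. ] z 155.9 w 0.0004 F [-0.1 -0.7 -0.6]
need d [-0.    0.14  0.4 ] rot/6deg [-0. -0. -0.]
yel [265, 124, 26, 14, 306] [ 81. -86.]
yel [254, 212, 31, 15, 370] [  74. -138.]
```

```bash
python3 -m crank '[{"claw":1,"dx":0,"dy":0.1,"dz":0.15,"ax":0,"ay":0,"az":0},{"claw":1,"dx":0,"dy":0,"dz":0.15,"ax":0,"ay":0,"az":0},{"claw":1,"dx":0,"dy":0,"dz":0.1,"ax":0,"ay":0,"az":0},{"claw":1,"dx":0,"dy":0,"dz":0,"ax":0,"ay":0,"az":0}]'|sed -n '1,2p;4p'
python3 -m crank '[{"claw":1,"dx":0,"dy":-0.2,"dz":0,"ax":0,"ay":0,"az":0},{"claw":1,"dx":0,"dy":-0.2,"dz":0,"ax":0,"ay":0,"az":0},{"claw":1,"dx":0,"dy":-0.15,"dz":0,"ax":0,"ay":0,"az":0}]'|sed -n '1,2p;4p'
python3 -m crank '[{"claw":1,"dx":0,"dy":-0.1,"dz":0,"ax":0,"ay":0,"az":0}]'|sed -n '1,2p;4p'; python3 to.py 37 -149 144;python3 red.py
```

```text
time: 13.27
ee_pos: [0.6349, 0.1015, 0.1539]
ft_force: [0.5, -0.2, 0.4]
time: 13.52
ee_pos: [0.6197, 0.1026, 0.1555]
ft_force: [17.0, 0.1, -4.2]
time: 13.6
ee_pos: [0.618, 0.1027, 0.1562]
ft_force: [14.0, 0.7, 0.2]
t 13.6 tip_e [  89.5 -149. ] z 145.2 w 0.0005 F [14.   0.7  0.2]
need d [ 0.   -1.75  0.03] rot/6deg [ 0.06 -0.01 -0.01]
yel [277, 124, 26, 15, 328] [ 74. -85.]
yel [270, 218, 30, 9, 213] [  70. -136.]
```

```bash
python3 -m crank '[{"claw":1,"dx":0,"dy":-0.1,"dz":0,"ax":0,"ay":0,"az":0},{"claw":1,"dx":0,"dy":-0.1,"dz":0,"ax":0,"ay":0,"az":0}]'|sed -n '1,2p;4p'
python3 -m crank '[{"claw":1,"dx":0,"dy":-0.1,"dz":0,"ax":0,"ay":0,"az":0},{"claw":1,"dx":0,"dy":-0.1,"dz":0,"ax":0,"ay":0,"az":0}]'|sed -n '1,2p;4p'; python3 to.py 37 -149 144;python3 red.py
```

```text
time: 13.82
ee_pos: [0.613, 0.1031, 0.1575]
ft_force: [8.5, 1.9, 5.9]
time: 13.98
ee_pos: [0.6052, 0.1034, 0.1566]
ft_force: [2.7, -0.5, 1.4]
t 13.98 tip_e [  76.6 -149. ] z 145.6 w 0.0006 F [ 2.7 -0.5  1.4]
need d [-0.   -1.32  0.05] rot/6deg [ 0.04 -0.   -0.  ]
yel [289, 124, 26, 15, 330] [ 68. -85.]
yel [273, 219, 29, 8, 207] [  58. -136.]
```

The first ridge is nearly passed. I'll continue through half choke.

```bash
python3 -m crank '[{"claw":1,"dx":0,"dy":-0.15,"dz":0,"ax":0,"ay":0,"az":0},{"claw":1,"dx":0,"dy":-0.15,"dz":0,"ax":0,"ay":0,"az":0},{"claw":1,"dx":0,"dy":-0.15,"dz":0,"ax":0,"ay":0,"az":0}]'|sed -n '1,2p;4p'; python3 red.py
python3 -m crank '[{"claw":1,"dx":0,"dy":-0.15,"dz":0,"ax":0,"ay":0,"az":0},{"claw":1,"dx":0,"dy":-0.1,"dz":0,"ax":0,"ay":0,"az":0}]'|sed -n '1,2p;4p'
python3 -m crank '[{"claw":1,"dx":0,"dy":-0.1,"dz":0,"ax":0,"ay":0,"az":0},{"claw":1,"dx":0,"dy":-0.1,"dz":0,"ax":0,"ay":0,"az":0}]'|sed -n '1,2p;4p'; python3 to.py 31 -149 144;python3 red.py
```

```text
time: 14.28
ee_pos: [0.5895, 0.1041, 0.1546]
ft_force: [-0.9, -0.2, -0.1]
yel [305, 124, 26, 15, 334] [ 60. -85.]
yel [276, 220, 28, 7, 167] [  45. -136.]
time: 14.5
ee_pos: [0.5845, 0.1043, 0.1551]
ft_force: [9.9, 0.8, -2.8]
time: 14.67
ee_pos: [0.5779, 0.1047, 0.1552]
ft_force: [3.7, 0.3, -0.5]
t 14.67 tip_e [  49.3 -149. ] z 144.2 w 0.0005 F [ 3.7  0.3 -0.5]
need d [ 0.   -0.61  0.  ] rot/6deg [ 0.02 -0.01 -0.  ]
yel [316, 124, 26, 15, 346] [ 54. -85.]
yel [277, 219, 28, 8, 180] [  34. -136.]
```

```bash
python3 -m crank '[{"claw":1,"dx":0,"dy":-0.15,"dz":0,"ax":0,"ay":0,"az":0},{"claw":1,"dx":0,"dy":-0.12,"dz":0,"ax":0,"ay":0,"az":0}]'|sed -n '1,2p;4p';python3 red.py
python3 -m crank '[{"claw":1,"dx":0,"dy":-0.1,"dz":0,"ax":0,"ay":0,"az":0},{"claw":1,"dx":0,"dy":-0.05,"dz":0,"ax":0,"ay":0,"az":0}]'|sed -n '1,2p;4p';python3 red.py; python3 to.py 31 -149 144
```

```text
time: 14.88
ee_pos: [0.5683, 0.1052, 0.1548]
ft_force: [0.3, -0.0, -0.3]
yel [326, 124, 26, 15, 355] [ 50. -85.]
yel [271, 219, 29, 8, 195] [  22. -136.]
time: 15.1
ee_pos: [0.5639, 0.1053, 0.1548]
ft_force: [-0.3, -0.6, 0.5]
yel [330, 124, 27, 15, 349] [ 48. -85.]
yel [270, 218, 33, 9, 234] [  18. -135.]
t 15.15 tip_e [  35.2 -149.1] z 143.9 w 0.0006 F [0.7 0.3 1. ]
need d [ 0.   -0.14 -0.  ] rot/6deg [-0.  0.  0.]
```

It snapped to full choke. I'll back off, rise and check.

```bash
python3 -m crank '[{"claw":1,"dx":0,"dy":0.4,"dz":0,"ax":0,"ay":0,"az":0},{"claw":1,"dx":0,"dy":0.4,"dz":-0.2,"ax":0,"ay":0,"az":0},{"claw":1,"dx":0,"dy":0,"dz":-0.8,"ax":0,"ay":0,"az":0},{"claw":1,"dx":0,"dy":0,"dz":-0.9,"ax":0,"ay":0,"az":0},{"claw":1,"dx":0,"dy":0,"dz":-0.9,"ax":0,"ay":0,"az":0},{"claw":1,"dx":-0.9,"dy":0,"dz":-0.9,"ax":0,"ay":0,"az":0},{"claw":1,"dx":-0.9,"dy":0,"dz":-0.9,"ax":0,"ay":0,"az":0},{"claw":1,"dx":-0.9,"dy":0,"dz":0,"ax":0,"ay":0,"az":0}]'
python3 -m crank '[{"claw":1,"dx":-0.9,"dy":0,"dz":0,"ax":0,"ay":0,"az":0},{"claw":1,"dx":-0.9,"dy":0,"dz":0,"ax":0,"ay":0,"az":0},{"claw":1,"dx":-0.5,"dy":0,"dz":0,"ax":0,"ay":0,"az":0},{"claw":1,"dx":0,"dy":0,"dz":0,"ax":0,"ay":0,"az":0},{"claw":1,"dx":0,"dy":0,"dz":0,"ax":0,"ay":0,"az":0},{"claw":1,"dx":0,"dy":0,"dz":0,"ax":0,"ay":0,"az":0}]'
python3 red.py
python3 - <<'E'
from fit import *
# throttle ball / socket / can vs first scene picture
a=cv2.imread("pics/scene.png"); a=cv2.resize(a,(640,400),interpolation=cv2.INTER_AREA)
s,c=snap("scene"); b=c["color"][:,:,::-1]
ga,gb=[cv2.cvtColor(np.ascontiguousarray(x),cv2.COLOR_BGR2GRAY) for x in(a,b)]
for n,x,y,z in [("throttle",-95,-141,190),("socket",99,-209,185),("can",66,-305,150)]:
    u,v=proj(c,[*e2w(x/1000,y/1000),z/1000]).astype(int); t=ga[v-8:v+9,u-8:u+9]
    m=cv2.matchTemplate(gb[v-16:v+17,u-16:u+17],t,cv2.TM_CCOEFF_NORMED); _,mx,_,l=cv2.minMaxLoc(m)
    print(n,(u,v),"shift",l[0]-8,l[1]-8,round(mx,3))
E
```

```text
time: 15.82
ee_pos: [0.5858, 0.0233, 0.2984]
eef_rot: [0.724, 0.689, 0.003, 0.002]
ft_force: [0.5, 0.8, -0.0]
width: 0.0007
grip_force: 0.0
time: 16.32
ee_pos: [0.5808, -0.0445, 0.293]
eef_rot: [0.725, 0.689, 0.0, -0.0]
ft_force: [1.1, 0.2, -0.6]
width: 0.0004
grip_force: 0.0
red [277, 79, 20, 21, 347] [  29. -201.]
yel [256, 9, 26, 26, 546] [  14. -145.]
throttle (np.int64(430), np.int64(215)) shift 0 0 0.999
socket (np.int64(348), np.int64(244)) shift 0 0 0.791
can (np.int64(329), np.int64(220)) shift -1 1 0.176
```

Red is at +29, yellow at +14 and the throttle is unchanged. The gripper occludes the can, so I'll move aside and check again.

```bash
python3 -m crank '[{"claw":1,"dx":-0.9,"dy":-0.5,"dz":-0.5,"ax":0,"ay":0,"az":0},{"claw":1,"dx":-0.9,"dy":-0.5,"dz":-0.5,"ax":0,"ay":0,"az":0},{"claw":1,"dx":-0.9,"dy":-0.5,"dz":0,"ax":0,"ay":0,"az":0},{"claw":1,"dx":-0.9,"dy":-0.5,"dz":0,"ax":0,"ay":0,"az":0},{"claw":1,"dx":-0.9,"dy":-0.5,"dz":0,"ax":0,"ay":0,"az":0},{"claw":1,"dx":-0.9,"dy":0,"dz":0,"ax":0,"ay":0,"az":0},{"claw":1,"dx":-0.5,"dy":0,"dz":0,"ax":0,"ay":0,"az":0},{"claw":1,"dx":0,"dy":0,"dz":0,"ax":0,"ay":0,"az":0}]' | head -2
python3 - <<'E'
from fit import *
for cam,f,L in [("scene","pics/scene.png",[("throttle",-95,-141,190),("socket",99,-209,185),("can",66,-305,150)]),("top","pics/top.png",[("throttle",-95,-141,190),("socket",99,-209,185),("can",66,-305,164)])]:
    a=cv2.resize(cv2.imread(f),(640,400),interpolation=cv2.INTER_AREA)
    s,c=snap(cam); b=c["color"][:,:,::-1]
    ga,gb=[cv2.cvtColor(np.ascontiguousarray(x),cv2.COLOR_BGR2GRAY) for x in(a,b)]
    for n,x,y,z in L:
        u,v=proj(c,[*e2w(x/1000,y/1000),z/1000]).astype(int); t=ga[v-8:v+9,u-8:u+9]
        m=cv2.matchTemplate(gb[v-16:v+17,u-16:u+17],t,cv2.TM_CCOEFF_NORMED); _,mx,_,l=cv2.minMaxLoc(m)
        print(cam,n,"shift",l[0]-8,l[1]-8,round(mx,3))
E
```

```text
time: 17.08
ee_pos: [0.4964, -0.2217, 0.3224]
scene throttle shift 0 0 1.0
scene socket shift 0 0 0.999
scene can shift 0 0 0.999
top throttle shift 0 0 0.994
top socket shift 0 0 0.979
top can shift 0 0 0.989
```

```bash
python3 -c "
from bench import r
print(r.close_job())"
```

```text
the job is handed in; nothing more can be done
None
```

The job is handed in at about 17 s: red fuel lever at its open stop, yellow choke lever snapped to full choke, and throttle, socket and can unmoved in before/after images; on the way, one first choke push rode up on the grip (about 29 N upward) before I redid it lower.

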